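Shut and lock the access panel of a terminal box

ROBOT

A 7-joint arm with a two-finger parallel gripper is mounted at the origin on a cart in front of the work surface, level with it; the furniture and walls round the work are solid. World frame = base frame: x ahead of the robot, y to its left, z up, the work surface at z = 0. Lengths are in m, angles in rad, forces in N, time in s.
With the tool pointing down it reaches from about 0.425 to 0.925 m from the base axis. Payload 6.8 kg.
Tool frame: the origin (TCP) lies between the finger pads; the fingertips stand 14 mm ahead of it and the grasp point (between the pads) lies 5 mm behind it; z points along the fingers, y is the line along which they close (so a half turn about z gives the same grasp; the last joint's range is limited). The gripper opens to 85 mm and grips with 20 to 120 N. Pads are 22 mm wide; open, the fingers measure 114 mm over their backs; the gripper's body (76 mm by 85 mm) begins 54 mm behind the grasp point. The pads swing forward as they close: fully open they stand 13 mm farther back than shut.
Start: joints at [1.234, 0.477, 0.022, 1.555, -0.011, 1.109, -0.083], TCP at [0.153, -0.657, 0.245] pointing down, gripper open.
Joint ranges: [-2.96, 2.96], [-0.34, 2.1], [-1.41, 1.46], [0.24, 2.44], [-1.37, 4.51], [0.17, 1.92], [-2.96, 2.96]. Speed limits (rad/s): [2.39, 2.39, 3.14, 3.14, 3.14, 3.14, 3.14].

INTERFACE

Orientations are given as a rotation vector (axis times angle).
In Python, from bench import r, eyes, ticket gives the robot as it stands. The module is installed in compiled form; this text tells all that it offers.
- The arm moves only by the tool arm_command, never from a script. Its argument "plan" is text: rows parted by semicolons, each of 4 numbers parted by spaces: the shift along the tool's x, y, z in m, then the turn about the tool's z in degrees. In form: tx ty tz yaw; .... A call has 1 to 20 rows; each row shifts and turns the commanded pose from where the row before left it, along the tool's axes as they then stand; what a row does not reach is not made up. A row lasts 1/8 s, in which the tool goes at most 62.5 mm and 10.7 degrees, less where a joint would pass 70% of its speed; a pose out of reach is approached as far as the arm can. A call is refused whole if a number of a shift passes 0.0625 or a number of a turn 10.7, either way. A call with a gripper value outside its range is refused whole. "hand" is the closure, from -1 (fully open) to 1 (shut), set as the call begins (left out, the last holds). The fingers move at their own pace and stop on an object; "grip_force" is the grip in N (left out, the last holds). Time passes only in rows, so rows that do not move let the fingers close. It gives the time, the measured TCP pose, the force, the opening and the grip force at its end, in the units of the state.
- r.get_obs(): the state, without advancing time (a new reading comes with each control period).
- eyes.grab_frame(name): name is "side" or "top"; returns (picture, depth): 384x512x3 uint8, red, green, blue; 384x512 float32, m along the optical axis (not along the pixel's ray), 0 where there is no reading.
- eyes.calibration(name): a dict with "fov_y" (degrees; the focal length in pixels is half the picture's height over the tangent of half this angle, whatever the lens; pixels are square), "cx", "cy" (the principal point, pixels), "origin" and "attitude" of the camera in the world. Camera axes: x right, y up, looking along -z (the intrinsics and any distortion apply to the point x, -y, -z); pixel columns grow to the right and rows downward; lengths in m; the calibration is good to about 2 mm. A picture is of the moment at which its call begins. calibration takes no time and is no camera call.
- ticket.hand_in(): hands the job in; it is judged then, once.
The state is a dict: "clock": time; "joints": joint angles; "qvel": joint speeds; "tau": joint torques, N m; "tcp_pos": TCP position; "orientation": TCP orientation; "contact_force": force on the tool from outside, world axes, zero at the start; "moment": the same for the moment, N m; "grip_width": finger opening in m; "gripper_force": force on a finger pad.
Only numpy, scipy, OpenCV 4.12 (cv2) and the standard library are available. Lean on these libraries where they do the work, as an engineer would, in place of code of your own. Each camera call takes 0.05 s, during which the arm holds its last target. There are 200 camera calls.

TASK

Close up the terminal box with your fingertips alone, lifting nothing: first press its raised panel fully shut by the blue tab, then set a fingertip in the slot of the round fastener and turn it clockwise a quarter turn, to its stop, so that the panel locks. Work gently, and do not shift any of the loose things lying around the box.

Things in the scene. Friction and masses are not known exactly. Their poses are not given: they have to be found in the camera images.
- terminal_box: Grey instrument terminal box, 150 (x) x 120 (y) x 55 mm high, fixed to the bench. Origin: centre of its underside; z up; its -x side is the front, its +x side the rear, where the panel is hinged along the top edge. All on it, panel and fastener included, bears at most 70 N of finger force (the contacts of both fingers summed): more counts as forcing or gripping it.
- panel (a joint): Angle (rad) of the white access panel, 6 mm thick, about its hinge. The hinge axis is the box's y direction through the point 75 mm behind (+x) the box's centre, at 55 mm height. 0 = shut (top face level at 61 mm), grows as the front is raised; it starts at 0.25 to 0.5. The hinge is stiff and stays where it is left; about 1 to 4 N down on the tab moves it. It shuts onto a slightly soft gasket.
- panel_tab (a point): Centre of the top face of the blue finger tab at the front of the panel; the tab is 80 mm wide (y), of which 22 mm stand out in front of the panel. The point lies 160 mm in front (-x) of the hinge axis and 6 mm above the panel's underside. Axes are those of the panel: z out of its face, -x to the front. The nearest part of the fastener is 19 mm behind this point.
- fastener (a joint): Turn (rad) of the quarter-turn fastener on the panel: 0 = open, slot parallel to the hinge; grows clockwise seen from above; 1.571 = hard stop, locked, slot pointing at the hinge. It starts at 0 to 0.3 and stays where it is left; turning takes about 0.1 N m. Under it a cam tongue passes below a keeper in the box; turned early, it keeps the panel from shutting.
- slot_floor (a point): On the fastener's axis, on the floor of its slot. The fastener is a black disc 92 mm in diameter, split across by a straight slot 38 mm wide and 16 mm deep (above this point), open at both ends, with a steel floor. Axes turn with the fastener: y along the slot, x across it, z up out of the panel. With the panel shut this point is 65 mm above the bench, 20 mm in front (-x) of the box's centre; the rims beside the slot top out at 81 mm.
- screwdriver: Loose screwdriver with orange handle, 176 mm long, lying on the bench. Not to be moved.
- tape_roll: Loose roll of tan tape, 68 mm across, 19 mm high. Not to be moved.
- sample_a: Loose clear sample bottle with white cap, 46 mm across, 105 mm high. Not to be moved.
- calculator: Loose pocket calculator, 68 x 118 x 13 mm. Not to be moved.
- petri_dish: Loose glass dish, 60 mm across, 14 mm high. Not to be moved.

How it is judged:
On the way, in this order (a step that is already met when the one before it is completed fails the run):
1. the panel is pressed fully shut with the fastener still open (value of joint panel below 0.03 rad and value of joint fastener below 0.7 rad), for 0.2 s.
2. the fastener is turned clockwise to its stop (value of joint fastener above 1.5 rad and value of joint panel below 0.03 rad), for 0.2 s.
At the end, for the whole second after the job is handed in: The panel is shut (within 0.03 rad) and the fastener stands at its stop (turned past 1.5 of 1.571 rad), at rest (all of step 2 and velocity of joint fastener below 0.05 rad/s); the robot touches nothing.
It fails at once if the panel is raised further open (value of joint panel above 0.6 rad).
It fails at once if the box, panel or fastener is forced or gripped with more than 70 N (contact force between the fingers and terminal_box above 70 N).
It fails at once if a bystander is moved by more than 15 mm (distance of any of screwdriver, tape_roll, sample_a, calculator, petri_dish from where it was at the start of the episode above 0.015 m).
It also fails if it takes over 51 s, if anything falls off the work surface, if the arm or the gripper's body presses on something with over 40 N, if the wrist force passes 120 N, or if a joint passes its speed limit or range.

## Working session

There is one attempt and no reset: what is moved stays moved. The work goes in short steps, Python scripts to look and compute and a tool call to move; the robot and the scene stay as the last step left them, time stands still between calls to the robot, and variables do not carry over. Pictures are saved under pics/ and viewed, at most 10 in all, crops included, and the job is handed in when it is done.

Besides the shell and the picture viewer there is one more tool, called after "Emit:" as a command line: name --argument value ..., lists and objects as JSON in quotes. arm_command: Moves the arm, as the interface text tells. Its arguments: {"type":"object","properties":{"plan":{"type":"string"},"hand":{"type":"number"},"grip_force":{"type":"number"}},"required":["plan"]}

```bash
mkdir -p pics; cat > h.py <<'E'
import numpy as np,cv2
from bench import r,eyes,ticket
from scipy.spatial.transform import Rotation as R
def cal(n):
    c=eyes.calibration(n); f=192/np.tan(np.radians(c['fov_y'])/2); return c,f
E
python3 - <<'E'
from h import *
for n in('side','top'):
    c,f=cal(n);print(n,c,f)
    p,d=eyes.grab_frame(n);np.savez(n+'0.npz',p=p,d=d)
    cv2.imwrite(f'pics/{n}0.png',p[:,:,::-1])
print(r.get_obs())
E
```

```text
side {'fov_y': 48.32213104166857, 'cx': 251.88975922826245, 'cy': 195.1231142610064, 'origin': array([0.25869477, 1.2025974 , 0.58668275]), 'attitude': array([ 0.17358025, -1.51713772, -2.51943508])} 427.9969916270893
top {'fov_y': 54.71609439051407, 'cx': 259.3925039672048, 'cy': 196.0026273110494, 'origin': array([0.2991048 , 0.2767041 , 1.00538038]), 'attitude': array([ 0.12175311, -0.14922923, -1.54528102])} 371.0703027306701
{'clock': 0.1, 'joints': array([ 1.23390755,  0.47770512,  0.02234503,  1.55634698, -0.01151268,
        1.10929715, -0.08312354]), 'qvel': array([-2.44363503e-03,  4.15878590e-05,  5.61193525e-04, -2.25572868e-03,
        9.18999421e-05, -1.12814066e-03,  3.24902639e-04]), 'tau': array([ 3.27369176e-03, -5.97758102e+01,  1.61342606e+00, -2.81954670e+01,
        1.28585685e-02,  5.05365766e-03, -1.85946158e-05]), 'tcp_pos': array([ 0.15296658, -0.65691746,  0.24443359]), 'orientation': array([-3.11946987e+00, -3.58396888e-01,  4.59167611e-04]), 'contact_force': array([-0.22754403, -0.17201248,  0.06914732]), 'moment': array([-0.0558266 , -0.00387343,  0.03714424]), 'gripper_force': 0.0, 'grip_width': 0.08535592153172814}
```

View pics/side0.png

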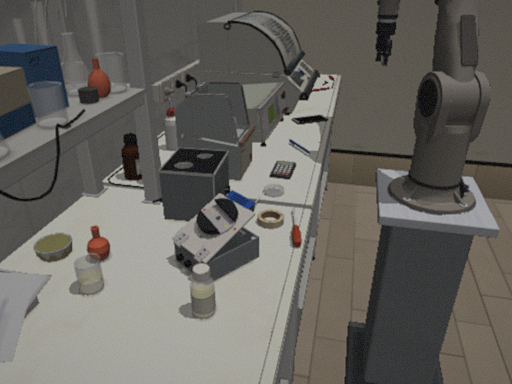

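View pics/top0.png

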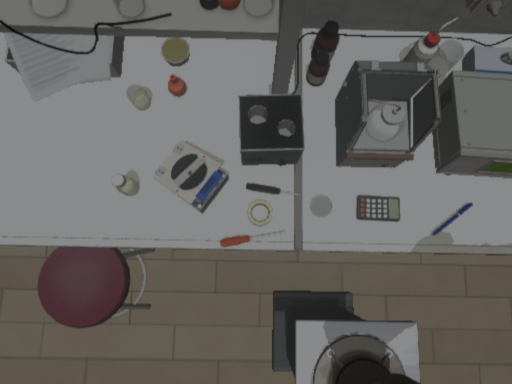

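The top view shows the box at about (190,177), the blue tab at (209,186), the black disc at (188,172), the slot running roughly from (172,165) to (205,180), and the bottle at (122,183). The side view shows the raised panel with its tab at (240,201).

```bash
cat >> h.py <<'E'
def cloud(n,d):
    c,f=cal(n); v,u=np.mgrid[0:384,0:512]
    P=np.stack([(u-c['cx'])/f*d,-(v-c['cy'])/f*d,-d],-1)
    return P@R.from_rotvec(c['attitude']).as_matrix().T+c['origin']
E
python3 - <<'E'
from h import *
for n in('side','top'):
    z=np.load(n+'0.npz');p,d=z['p'],z['d'];P=cloud(n,d)
    h=cv2.cvtColor(p,cv2.COLOR_RGB2HSV)
    roi=np.zeros((384,512),bool)
    if n=='top': roi[135:215,145:235]=1
    else: roi[185:280,165:265]=1
    m=roi&(h[...,0]>100)&(h[...,0]<130)&(h[...,1]>120)&(d>0)
    q=P[m];print(n,'tab',m.sum(),q.mean(0),q.min(0),q.max(0)); 
    uv=np.argwhere(m)[:,::-1].astype(np.float32); print(cv2.minAreaRect(uv))
    # bench height check
    b=roi&(P[...,2]<0.03)&(d>0);print('bench z',np.median(P[b][:,2]))
    # panel white: z>.065
    w=roi&(P[...,2]>.06)&(h[...,2]>130)&(h[...,1]<60)
    W=P[w]; c=W.mean(0)
    for _ in range(4):
        U,S,V=np.linalg.svd(W-c,full_matrices=False);nn=V[2]*np.sign(V[2,2]);res=(W-c)@nn
        k=abs(res)<.006;W=W[k];c=W.mean(0)
    print('panel',len(W),c,nn,'angle',np.arccos(nn[2]),'dir',np.degrees(np.arctan2(nn[1],nn[0])))
    k=roi&(h[...,2]<60)&(P[...,2]>.07);print('disc',k.sum(),np.median(P[k],0),cv2.minAreaRect(np.argwhere(k)[:,::-1].astype(np.float32)))
    sl=slice(135,215),slice(145,235)
    if n=='side': sl=slice(185,285),slice(160,270)
    cr=cv2.resize(p[sl],None,fx=6,fy=6,interpolation=cv2.INTER_CUBIC)
    cv2.imwrite(f'pics/{n}c.png',cr[:,:,::-1])
E
```

```text
side tab 238 [0.4773776  0.388381   0.12710197] [0.44031703 0.19868042 0.02535328] [0.58554525 0.51373345 0.13552948]
((211.83602905273438, 225.02932739257812), (25.953750610351562, 93.43350982666016), 47.862403869628906)
bench z 0.0003934339587305935
panel 233 [0.51777824 0.46496989 0.08852741] [0.34381096 0.24862234 0.905528  ] angle 0.43817381528595006 dir 35.87207472247852
disc 1237 [0.56542829 0.31701883 0.10286765] ((207.0, 212.0), (84.0, 54.0), 0.0)
top tab 145 [0.47397942 0.38282342 0.12987463] [0.43904488 0.35608679 0.12080764] [0.51015347 0.41296437 0.13639382]
((208.86155700683594, 185.3922882080078), (7.805815696716309, 32.01261901855469), 37.87498474121094)
bench z -0.000681451672158051
panel 36 [0.50371195 0.45626344 0.09387059] [0.2433465  0.40177294 0.88281424] angle 0.48897615895090196 dir 58.79747939149712
disc 552 [0.50985025 0.43672609 0.12348175] ((188.50001525878906, 171.50001525878906), (29.698484420776367, 32.52690887451172), 45.0)
```

View pics/topc.png

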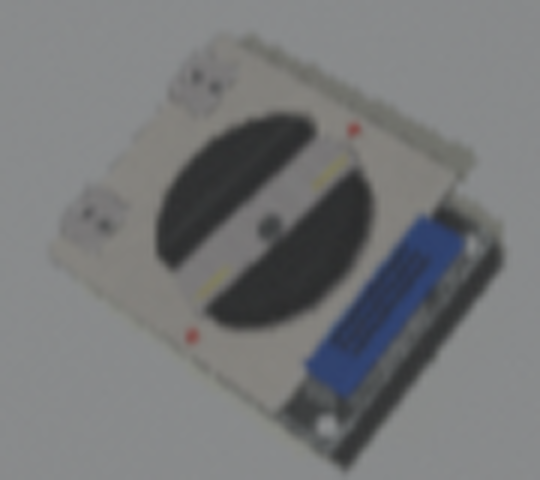

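The crop shows the tab's corners at about (425,215), (465,240), (345,395) and (305,365). The panel's rear corners are at (225,40) and (50,250), and the slot axis runs (190,290) to (335,140), nearly parallel to the tab, so the fastener is open.

```bash
python3 - <<'E'
from h import *
z=np.load('top0.npz');p,d=z['p'],z['d'];P=cloud('top',d)
g=lambda L:np.array(L,float)/6+[144.6,134.6]
poly=g([(225,55),(445,185),(275,395),(65,250)]);m=np.zeros((384,512),np.uint8)
cv2.fillPoly(m,[poly.round().astype(np.int32)],1)
cv2.circle(m,tuple(g([265,220]).round().astype(int).tolist()),21,0,-1)
W=P[(m>0)&(d>0)];c=W.mean(0)
for _ in range(5):
    V=np.linalg.svd(W-c,full_matrices=False)[2];nn=V[2]*np.sign(V[2,2]);W=W[abs((W-c)@nn)<.005];c=W.mean(0)
print(len(W),c,nn,'ang',np.arccos(nn[2]),'azim',np.degrees(np.arctan2(nn[1],nn[0])))
C,f=cal('top');A=R.from_rotvec(C['attitude']).as_matrix()
def ray(uv,n0,c0):
    v=np.c_[(uv[:,0]-C['cx'])/f,-(uv[:,1]-C['cy'])/f,-np.ones(len(uv))]@A.T
    t=((c0-C['origin'])@n0)/(v@n0);return C['origin']+t[:,None]*v
names=['tab1','tab2','tab3','tab4','rear1','rear2','fr','fl','s1','s2','ctr']
Q=ray(g([(425,215),(465,240),(345,395),(305,365),(225,40),(50,250),(460,185),(275,410),(190,290),(335,140),(269,228)]),nn,c)
for n,q in zip(names,Q):print(n,q.round(4))
az=lambda a,b:np.degrees(np.arctan2(*(b-a)[[1,0]]))
print('tab dir',az(Q[0],Q[3]),az(Q[1],Q[2]),'rear',az(Q[4],Q[5]),'front',az(Q[6],Q[7]),'slot',az(Q[9],Q[8]),'sides',az(Q[6],Q[4]),az(Q[7],Q[5]))
for n in('top',):
  for nm,uv in (('bottle',(122,183)),('tape',(260,212)),('driver',(235,240)),('pen',(262,188)),('dish',(320,206))):
    print(nm,P[uv[1],uv[0]])
E
```

```text
547 [0.51544416 0.46027272 0.08930276] [0.2408249  0.34632037 0.90667832] ang 0.4354547420449689 azim 55.18595021526865
tab1 [0.5141 0.371  0.1237]
tab2 [0.5018 0.3536 0.1337]
tab3 [0.4379 0.3986 0.1334]
tab4 [0.4514 0.4167 0.123 ]
rear1 [0.6061 0.4685 0.0621]
rear2 [0.51   0.5389 0.0607]
fr [0.5265 0.3571 0.1258]
fl [0.4327 0.4276 0.1238]
s1 [0.4872 0.4708 0.0928]
s2 [0.5519 0.4128 0.0977]
ctr [0.5132 0.4384 0.0983]
tab dir 143.98261258991306 144.8113445826087 rear 143.75152582083814 front 143.08283632428456 slot 138.14625939828574 sides 54.46498762705804 55.22302722748776
bottle [0.48168944 0.60168641 0.10345722]
tape [ 0.43091877  0.25820154 -0.0013174 ]
driver [0.35212989 0.32299834 0.02234726]
pen [0.49376501 0.25443505 0.0196074 ]
dish [0.4506775  0.09412347 0.00208746]
```

```bash
python3 - <<'E'
from h import *
for n in('top','side'):
    P=cloud(n,np.load(n+'0.npz')['d']);q=P.reshape(-1,3)
    for y in np.arange(-.7,.7,.1):
        k=(abs(q[:,1]-y)<.05)&(q[:,0]>.2)&(q[:,0]<.85)&(q[:,2]>.09)&(q[:,2]<.6)
        if k.any():print(n,round(y,1),k.sum(),'xmin',q[k,0].min().round(2),'zmax',q[k,2].max().round(2))
E
```

```text
top -0.4 413 xmin 0.54 zmax 0.15
top -0.3 3670 xmin 0.54 zmax 0.16
top -0.2 2160 xmin 0.55 zmax 0.16
top -0.1 3561 xmin 0.55 zmax 0.27
top -0.0 3744 xmin 0.55 zmax 0.27
top 0.1 1390 xmin 0.55 zmax 0.27
top 0.2 4338 xmin 0.56 zmax 0.42
top 0.3 3545 xmin 0.56 zmax 0.38
top 0.4 3335 xmin 0.43 zmax 0.36
top 0.5 2362 xmin 0.45 zmax 0.39
top 0.6 1881 xmin 0.47 zmax 0.37
side -0.7 567 xmin 0.2 zmax 0.47
side -0.6 4266 xmin 0.44 zmax 0.4
side -0.5 299 xmin 0.53 zmax 0.16
side -0.4 277 xmin 0.54 zmax 0.16
side -0.3 276 xmin 0.55 zmax 0.16
side -0.2 289 xmin 0.55 zmax 0.16
side -0.1 1112 xmin 0.55 zmax 0.27
side -0.0 1937 xmin 0.55 zmax 0.27
side 0.1 1501 xmin 0.56 zmax 0.27
side 0.2 4768 xmin 0.56 zmax 0.52
side 0.3 3550 xmin 0.56 zmax 0.52
side 0.4 3115 xmin 0.43 zmax 0.45
side 0.5 3165 xmin 0.45 zmax 0.45
side 0.6 4267 xmin 0.48 zmax 0.43
```

Emit:
arm_command --plan "0.03 -0.04 -0.005 0;0.03 -0.04 -0.005 0;0.03 -0.04 -0.005 0;0.03 -0.04 -0.005 0;0.03 -0.04 -0.005 0;0.03 -0.04 -0.005 0;0.03 -0.04 -0.005 0;0.03 -0.04 0 0;0.03 -0.04 0 0;0.03 -0.04 0 0;0.03 -0.04 0 0;0.03 -0.04 0 0;0.03 -0.04 0 0;0.03 -0.04 0 0;0.02 -0.045 0 0;0.015 -0.045 0 0;0.015 -0.045 0 0;0.015 -0.045 0 0;0.015 -0.045 0 0;0.015 -0.045 0 0" --hand 1

```text
clock: 2.6
tcp_pos: [0.4664, 0.2689, 0.28]
orientation: [3.121, 0.358, -0.001]
contact_force: [0.8, 0.5, -0.2]
grip_width: 0.0001
gripper_force: 0.0
```

Emit:
arm_command --plan "0.01 -0.036 0 0;0.01 -0.036 0 0;0.01 -0.036 0 0;0 0 0 -10.5;0 0 0 -10.5;0 0 0 -10.5;0 0 0 -10.5;0 0 0 -10.5;0 0 0 -10.5;0 0 0 -10.5;0 0 0 -10.5;0 0 0 -10.5;0 0 0 -10.5;0 0 0 -10.5;0 0 0 -10.5;0 0 0 -10.5;0 0 0 -10.5;0 0 0 -10.5;0 0 0 -10.5;0 0 0 -10.5"

```text
clock: 5.1
tcp_pos: [0.4713, 0.3793, 0.2797]
orientation: [0.327, -3.124, 0.001]
contact_force: [-1.0, 0.0, -0.1]
grip_width: -0.0001
gripper_force: 0.0
```

Emit:
arm_command --plan "0 0 0 -10.6;0 0 0 -10.6;0 0 0 -10.6;0 0 0 -10.6;0 0 0 0;0 0 0 0"

```text
clock: 5.85
tcp_pos: [0.4712, 0.3796, 0.28]
orientation: [1.421, -2.801, 0.0]
contact_force: [0.2, 0.8, 0.2]
grip_width: -0.0
gripper_force: 0.0
```

```bash
python3 - <<'E'
from h import *
o=r.get_obs();M=R.from_rotvec(o['orientation']).as_matrix()
print(o['joints'].round(3),o['tcp_pos'],np.degrees(np.arctan2(M[1],M[0])),M[2],o['contact_force'])
for n in('side','top'):
    p,d=eyes.grab_frame(n)
    cv2.imwrite(f'pics/{n}1.png',cv2.resize((p[150:290,140:330] if n=='side' else p[100:240,120:310]),None,fx=4,fy=4)[:,:,::-1])
E
```

```text
[ 0.106  0.725 -1.385  1.632  0.722  1.403  1.143] [0.47116726 0.37957168 0.28002536] [-126.20388071  143.79611959 -124.83417193] [ 4.74847701e-04 -1.13538367e-05 -9.99999887e-01] [0.21881693 0.82434725 0.22112705]
```

View pics/side1.png

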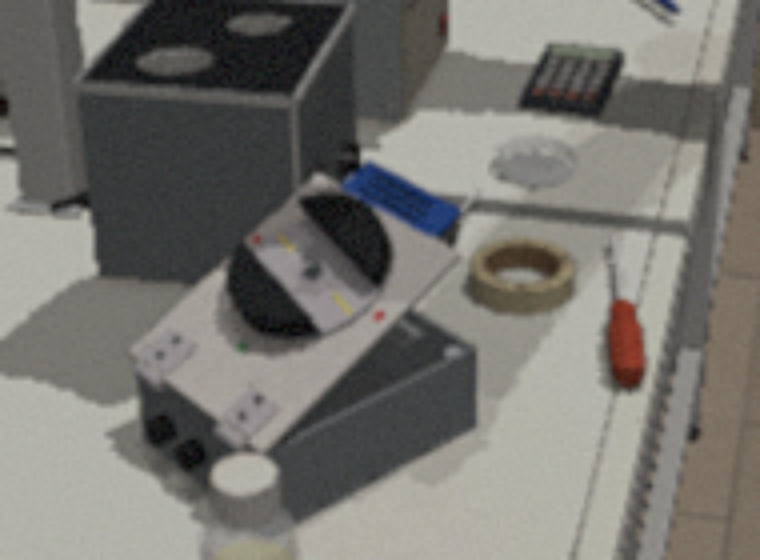

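The side view shows the raised panel with the tab at about (400,200) in the crop, unobstructed. Joint 3 is near its range end, so I check how the joints respond to yaw.

Emit:
arm_command --plan "0 0 0.03 10;0 0 0.03 10;0 0 0 0"

```text
clock: 6.32
tcp_pos: [0.4707, 0.3784, 0.2186]
orientation: [0.919, -3.002, 0.004]
contact_force: [0.2, -0.0, 0.6]
grip_width: 0.0002
gripper_force: 0.0
```

```bash
python3 - <<'E'
from h import *
o=r.get_obs();print(o['joints'].round(3),o['tcp_pos'])
E
```

```text
[ 0.059  0.728 -1.264  1.701  0.725  1.274  0.797] [0.47074369 0.37843618 0.21858168]
```

Emit:
arm_command --plan "-0.002 0 0.02 -10;-0.002 0 0.02 -10;0 0 0.02 0;0 0 0.005 0;0.001 0 0.005 0;0.002 0 0.005 0;0 0 0 0;0 0 0 0"

```text
clock: 7.32
tcp_pos: [0.4726, 0.3799, 0.1456]
orientation: [-1.426, 2.799, -0.0]
contact_force: [-0.1, -0.0, -0.2]
grip_width: -0.0003
gripper_force: 0.0
```

Emit:
arm_command --plan "0.001 0 0.005 0;0.002 0 0.005 0;0.002 0 0.005 0;0.002 0 0.005 0;0 0 0 0"

```text
clock: 7.95
tcp_pos: [0.4683, 0.374, 0.1247]
orientation: [1.426, -2.799, -0.0]
contact_force: [0.4, -0.2, 0.9]
grip_width: -0.0002
gripper_force: 0.0
```

Emit:
arm_command --plan "0.002 0 0.005 0;0.001 0 0.005 0;0.001 0 0.005 0;0.001 0 0.005 0;0.001 0 0.005 0;0.001 0 0.005 0;0.001 0 0.005 0;0 0 0.005 0;0 0 0.003 0;0 0 0 0"

```text
clock: 9.2
tcp_pos: [0.4636, 0.3677, 0.082]
orientation: [1.426, -2.799, -0.0]
contact_force: [1.1, 0.9, 0.5]
grip_width: -0.0001
gripper_force: 0.0
```

```bash
python3 - <<'E'
from h import *
p,d=eyes.grab_frame('side')
cv2.imwrite('pics/side2.png',cv2.resize(p[150:290,140:330],None,fx=4,fy=4)[:,:,::-1])
E
```

```text
(no output)
```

View pics/side2.png

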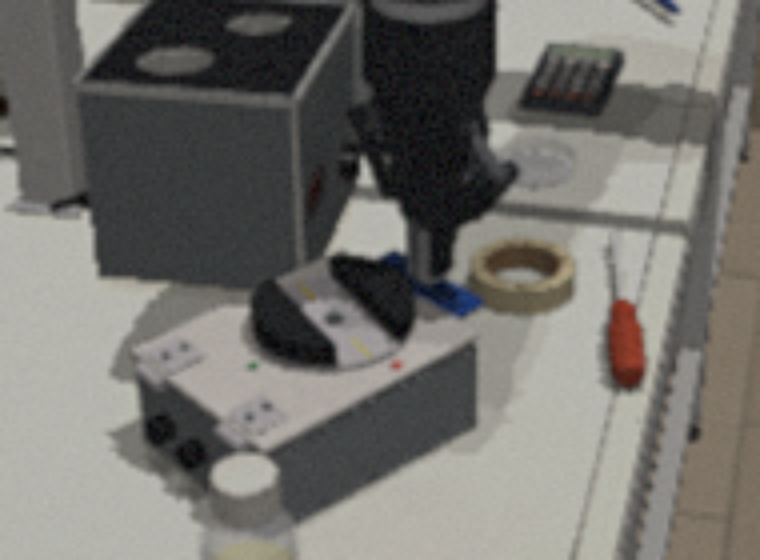

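The panel is nearly shut with the finger on the tab at (430,275). I press on in small steps.

Emit:
arm_command --plan "0 0 0.003 0;0 0 0.002 0;0 0 0.002 0;0 0 0 0"

```text
clock: 9.75
tcp_pos: [0.4637, 0.3676, 0.0752]
orientation: [1.426, -2.799, 0.0]
contact_force: [-0.3, 0.5, 0.6]
grip_width: 0.0002
gripper_force: 0.0
```

Emit:
arm_command --plan "0 0 0.002 0;0 0 0.001 0;0 0 0 0;0 0 0 0"

```text
clock: 10.25
tcp_pos: [0.4637, 0.3677, 0.0748]
orientation: [-1.426, 2.798, -0.003]
contact_force: [-3.5, -7.0, 21.6]
grip_width: -0.0003
gripper_force: 10.6
```

Emit:
arm_command --plan "0 0 0 0;0 0 -0.02 0;0 0 -0.05 0;0.04 0 -0.05 0;0.05 0 -0.03 0;0.05 0 0 0;0 0 0 0" --hand 0.2

```text
clock: 11.12
tcp_pos: [0.3806, 0.2518, 0.2211]
orientation: [1.424, -2.799, 0.01]
contact_force: [0.1, 0.3, 0.1]
grip_width: 0.0344
gripper_force: 0.0
```

```bash
python3 - <<'E'
from h import *
o=r.get_obs();print(o['joints'].round(3),o['tcp_pos'],o['grip_width'])
for n in('top','side'):
    p,d=eyes.grab_frame(n);np.savez(n+'3.npz',p=p,d=d)
    q=p[130:220,140:240] if n=='top' else p[190:290,160:280]
    cv2.imwrite(f'pics/{n}3.png',cv2.resize(q,None,fx=6,fy=6,interpolation=cv2.INTER_CUBIC)[:,:,::-1])
E
```

```text
[ 0.403  0.485 -1.394  2.024  0.548  1.097  1.27 ] [0.38056342 0.25181748 0.22113054] 0.0343932311207736
```

View pics/top3.png

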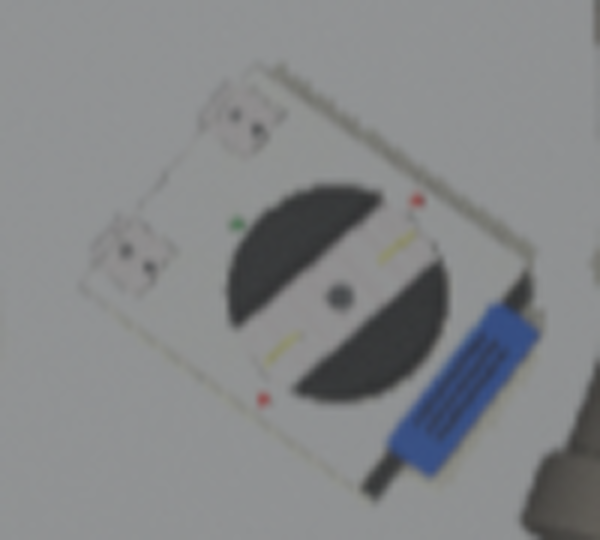

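View pics/side3.png

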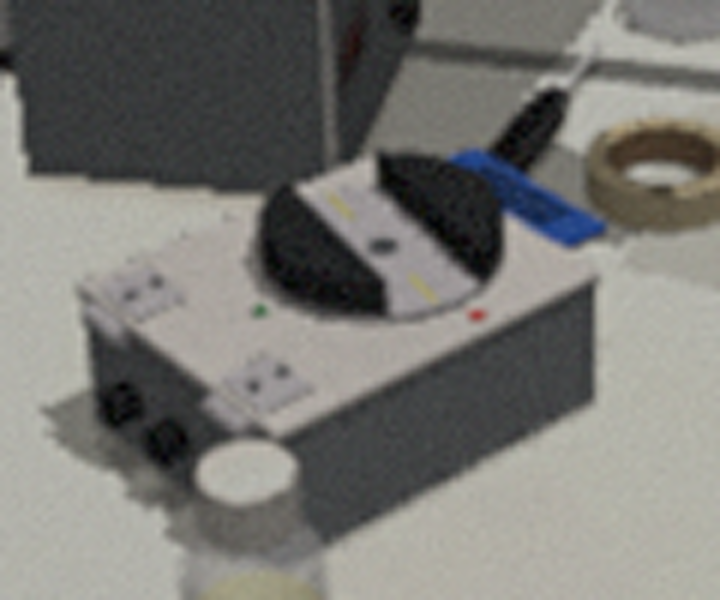

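The panel is shut. The slot centre (dark spot) is at (341,297) in the top crop and (383,246) in the side crop. The yellow marks at (283,348) and (398,247) give the slot line.

```bash
python3 - <<'E'
from h import *
def ray(n,uv,z):
    C,f=cal(n);A=R.from_rotvec(C['attitude']).as_matrix();uv=np.array(uv,float)
    v=np.c_[(uv[:,0]-C['cx'])/f,-(uv[:,1]-C['cy'])/f,-np.ones(len(uv))]@A.T
    return C['origin']+((z-C['origin'][2])/v[:,2])[:,None]*v
g=lambda L,o:np.array(L,float)/6+o-.4
T=ray('top',g([(341,297),(283,348),(398,247)],[140,130]),.065)
S=ray('side',g([(383,246),(341,206),(426,288)],[160,190]),.065)
print(T,S)
for Q in(T,S):print(np.degrees(np.arctan2(*(Q[1]-Q[2])[[1,0]])))
P=cloud('top',np.load('top3.npz')['d']);u=g([(341,297)],[140,130])[0].round().astype(int)
print(P[u[1]-2:u[1]+3,u[0]-2:u[0]+3].reshape(-1,3).mean(0))
pt=T[0]*.6+S[0]*.4
o=r.get_obs();M=R.from_rotvec(o['orientation']).as_matrix()
e=pt-o['tcp_pos'];print('shift in tool axes',M.T@e, 'tool y az',np.degrees(np.arctan2(M[1,1],M[0,1])))
E
```

```text
[[0.50427498 0.42539335 0.065     ]
 [0.48132015 0.44909449 0.065     ]
 [0.52698399 0.40188829 0.065     ]] [[0.50535887 0.42341316 0.065     ]
 [0.52919241 0.39971505 0.065     ]
 [0.48199648 0.44712352 0.065     ]]
134.04853096527125
-45.128724069114625
[0.50467791 0.42664015 0.06425668]
shift in tool axes [-0.20902259  0.00130458  0.15676199] tool y az 143.95496026603226
```

Emit:
arm_command --plan "-0.035 0 0 0;-0.035 0 0 0;-0.035 0 0 0;-0.035 0 0 0;-0.035 0 0 0;-0.034 0.0013 0 0;0 0 0 9.5;0 0 0.03 0;0 0 0.03 0;0 0 0.03 0;0 0 0.015 0;0 0 0 0;0 0 0 0" --hand -0.15

```text
clock: 12.85
tcp_pos: [0.504, 0.4262, 0.1172]
orientation: [-1.19, 2.906, 0.002]
contact_force: [-0.2, -0.2, 0.2]
grip_width: 0.0491
gripper_force: 0.0
```

```bash
python3 - <<'E'
from h import *
p,d=eyes.grab_frame('side')
cv2.imwrite('pics/side4.png',cv2.resize(p[170:290,150:290],None,fx=5,fy=5,interpolation=cv2.INTER_CUBIC)[:,:,::-1])
o=r.get_obs();M=R.from_rotvec(o['orientation']).as_matrix()
print(o['joints'].round(3),o['tcp_pos'],np.degrees(np.arctan2(M[1,1],M[0,1])),M.T@(np.array([.5045,.425,.065])-o['tcp_pos']))
E
```

```text
[-0.128  0.829 -1.033  1.649  0.778  1.125  0.973] [0.50412539 0.42604366 0.11742743] 134.51034633953319 [ 0.00056755 -0.0010258   0.05242605]
```

View pics/side4.png

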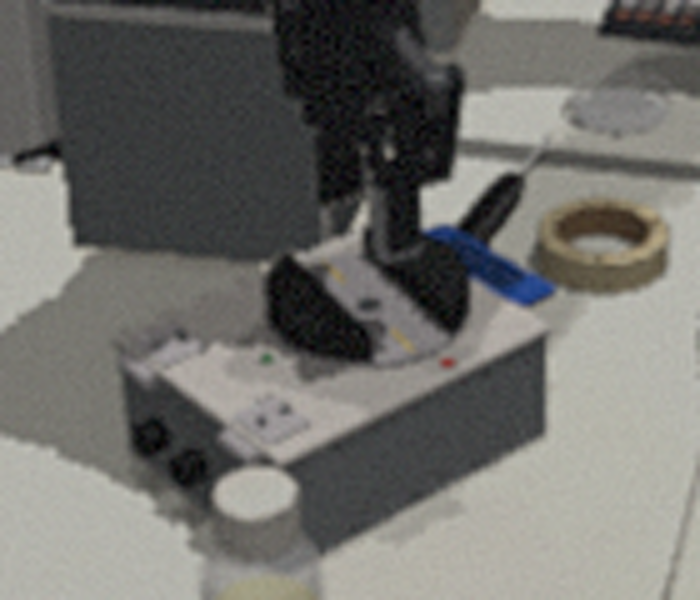

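The fingertip hovers above the slot line at about (395,250) and the slot is clear beneath it. I lower into it.

Emit:
arm_command --plan "0 -0.001 0.01 0;0 0 0.008 0;0 0 0.006 0;0 0 0.005 0;0 0 0 0;0 0 0 0"

```text
clock: 13.65
tcp_pos: [0.5045, 0.4245, 0.0873]
orientation: [-1.19, 2.907, 0.0]
contact_force: [0.5, 1.1, -0.4]
grip_width: 0.0489
gripper_force: 0.0
```

Emit:
arm_command --plan "0 0 0.002 0;0 0 0.002 0;0 0 0.001 0;0 0 0 0"

```text
clock: 14.15
tcp_pos: [0.5044, 0.4242, 0.082]
orientation: [1.19, -2.907, 0.0]
contact_force: [-0.1, 1.1, -0.3]
grip_width: 0.0489
gripper_force: 0.0
```

Emit:
arm_command --plan "0 0 0 4;0 0 0 4;0 0 0 4;0 0 0 4;0 0 0 4;0 0 0 4;0 0 0 0"

```text
clock: 15.02
tcp_pos: [0.5052, 0.4244, 0.0823]
orientation: [-0.559, 3.09, 0.0]
contact_force: [1.8, 0.9, -1.0]
grip_width: 0.0489
gripper_force: 1.2
```

Emit:
arm_command --plan "0 0 0 4;0 0 0 4;0 0 0 4;0 0 0 4;0 0 0 4;0 0 0 4;0 0 0 4;0 0 0 4;0 0 0 4;0 0 0 4;0 0 0 4;0 0 0 4;0 0 0 4;0 0 0 4;0 0 0 0"

```text
clock: 16.9
tcp_pos: [0.5043, 0.4244, 0.0822]
orientation: [0.955, 2.993, -0.0]
contact_force: [0.1, -0.4, -0.6]
grip_width: 0.0491
gripper_force: 0.3
```

```bash
python3 - <<'E'
from h import *
o=r.get_obs();M=R.from_rotvec(o['orientation']).as_matrix()
print(o['joints'].round(3),o['tcp_pos'],np.degrees(np.arctan2(M[1,1],M[0,1])),o['moment'],o['contact_force'],o['gripper_force'])
E
```

```text
[-0.299  0.745 -0.723  1.679  0.586  0.947 -0.292] [0.50433658 0.42436509 0.08218895] 54.621981363738186 [-0.01150644 -0.16393063  0.01457387] [ 0.14061289 -0.41636272 -0.5829859 ] 0.3494900176679039
```

Emit:
arm_command --plan "0 0 0 3;0 0 0 3;0 0 0 3;0 0 0 1;0 0 0 0"

```text
clock: 17.52
tcp_pos: [0.5042, 0.4244, 0.0821]
orientation: [-1.212, -2.898, 0.0]
contact_force: [0.3, -0.7, 0.0]
grip_width: 0.0491
gripper_force: 0.9
```

```bash
python3 - <<'E'
from h import *
o=r.get_obs();M=R.from_rotvec(o['orientation']).as_matrix()
print(np.degrees(np.arctan2(M[1,1],M[0,1])),o['moment'],o['contact_force'],o['gripper_force'])
E
```

```text
44.6137794387792 [-0.07387886 -0.05283854  0.04659558] [ 0.31662885 -0.65376252  0.01862686] 0.8942357203795837
```

Not at the stop yet (moment still small); continuing in small turns.

Emit:
arm_command --plan "0 0 0 1.5;0 0 0 1.5;0 0 0 0"

```text
clock: 17.9
tcp_pos: [0.5042, 0.4244, 0.0821]
orientation: [-1.29, -2.864, 0.0]
contact_force: [-0.4, -0.6, 0.4]
grip_width: 0.0491
gripper_force: 0.6
```

```bash
python3 - <<'E'
from h import *
o=r.get_obs();M=R.from_rotvec(o['orientation']).as_matrix()
print(np.degrees(np.arctan2(M[1,1],M[0,1])),o['moment'],o['contact_force'],o['gripper_force'])
E
```

```text
41.50377899198114 [-0.01044632  0.10593695  0.06230165] [-0.41581279 -0.62703001  0.43722034] 0.631794951568736
```

Emit:
arm_command --plan "0 0 0 1;0 0 0 1;0 0 0 0"

```text
clock: 18.27
tcp_pos: [0.5043, 0.4244, 0.0821]
orientation: [-1.34, -2.841, 0.0]
contact_force: [-1.0, -0.3, 0.7]
grip_width: 0.0491
gripper_force: 0.9
```

```bash
python3 - <<'E'
from h import *
o=r.get_obs();M=R.from_rotvec(o['orientation']).as_matrix()
print(np.degrees(np.arctan2(M[1,1],M[0,1])),o['moment'],o['contact_force'],o['gripper_force'])
E
```

```text
39.502059580056084 [ 0.12962625  0.2257779  -0.00804987] [-0.98594413 -0.32360685  0.67877156] 0.9112411346723093
```

Emit:
arm_command --plan "0 0 0 1;0 0 0 1;0 0 0 0"

```text
clock: 18.65
tcp_pos: [0.5042, 0.4245, 0.0821]
orientation: [1.388, 2.818, -0.0]
contact_force: [-1.2, 0.4, 0.1]
grip_width: 0.0494
gripper_force: 7.7
```

```bash
python3 - <<'E'
from h import *
o=r.get_obs();M=R.from_rotvec(o['orientation']).as_matrix()
print(np.degrees(np.arctan2(M[1,1],M[0,1])),o['moment'],o['contact_force'],o['gripper_force'])
p,d=eyes.grab_frame('side')
cv2.imwrite('pics/side5.png',cv2.resize(p[170:290,150:290],None,fx=5,fy=5,interpolation=cv2.INTER_CUBIC)[:,:,::-1])
E
```

```text
37.56212873378778 [0.12120129 0.29650843 0.58427253] [-1.23598022  0.38533221  0.08101709] 7.719615297974087
```

View pics/side5.png

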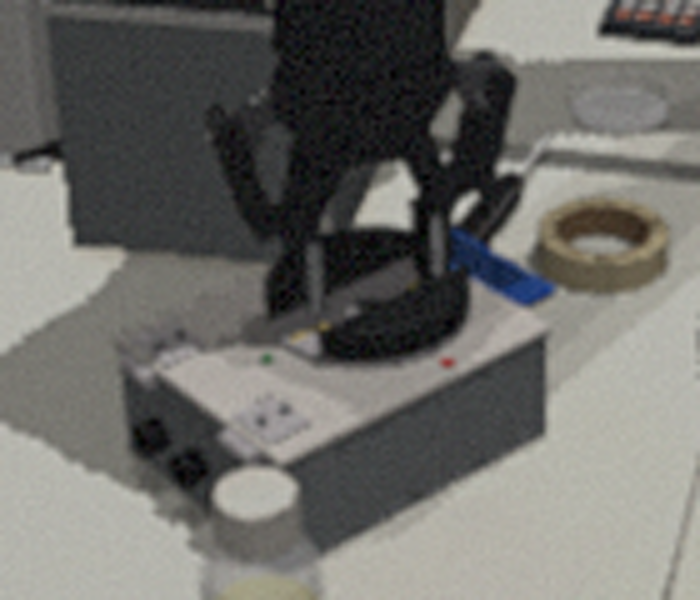

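The slot now points at the hinge (green mark at (265,358)). The moment jumped to 0.58 N m, which means the fastener is at its stop. I hold, back off within the slot's clearance, and lift out.

Emit:
arm_command --plan "0 0 0 0.5;0 0 0 0;0 0 0 0;0 0 0 -5;0 0 0 -5;0 0 0 -5;0 0 -0.01 0;0 0 -0.02 0;0 0 -0.05 0;0 0 -0.05 0;0 0 -0.02 0;0 -0.05 0 0;0 -0.05 0 0;0 -0.05 0 0;0 -0.04 0 0;0 0 0 0;0 0 0 0"

```text
clock: 20.82
tcp_pos: [0.3882, 0.275, 0.2327]
orientation: [1.024, 2.969, 0.002]
contact_force: [-0.9, -0.4, 0.4]
grip_width: 0.049
gripper_force: 0.0
```

```bash
python3 - <<'E'
from h import *
o=r.get_obs();print(o['tcp_pos'],o['contact_force'])
p,d=eyes.grab_frame('top')
cv2.imwrite('pics/top6.png',cv2.resize(p[130:220,140:240],None,fx=6,fy=6,interpolation=cv2.INTER_CUBIC)[:,:,::-1])
E
```

```text
[0.38816352 0.27502606 0.23273876] [-0.85404317 -0.4163618   0.42928791]
```

View pics/top6.png

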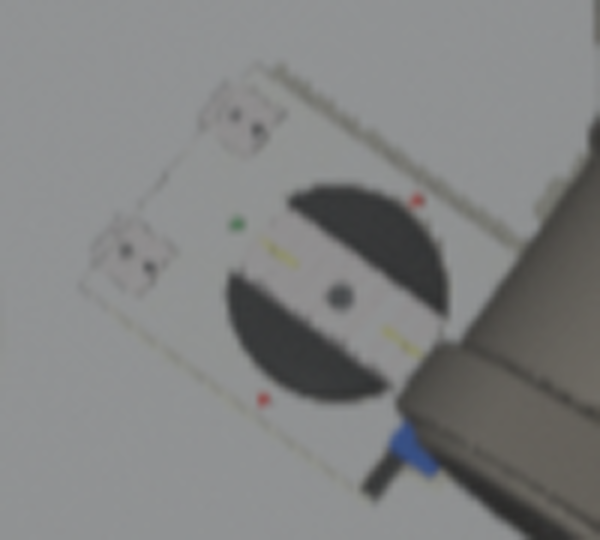

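The slot marks run (280,253) to (402,341), parallel to the panel's sides and pointing at the green mark. The fastener is locked and the panel is flat.

```bash
python3 -c "
from h import *
print(ticket.hand_in())"
```

```text
the job is handed in; nothing more can be done
None
```

The panel is pressed shut and the fastener is turned to its stop, with the arm clear of the box. I handed the job in at about 21 s of the 51 s limit, but the hand-in returned no verdict. I checked the lock by camera and by the rise in turning moment; the loose items were not re-measured.

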